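Crank the inspection stand's table up to the setting finger

TASK

Fit the loose crank onto the upright screw shaft of the lifting stand and wind it until the top of the stand's table is level with the top of the setting finger beside it. Raise the table only by the crank, do not shift the finger, then let go and leave the crank sitting on the shaft.

Things in the scene. Friction and masses are not known exactly. Their poses are not given: they have to be found in the camera images.
- crank: Loose steel crank standing on the bench, 0.2 kg. Hub: upright open tube 40 mm across, bore 24, 50 tall, its lowest 14 mm only two prongs, at +x and -x. Arm along +x (top at 50) to an upright black round handle, 22 mm thick, 60 mm off the hub axis, 54 to 104 above the feet; it spins with slight friction (0.03 N m), so a hand can circle without turning. Origin: hub axis, at the feet; z up.
- shaft_top (a point): Tip of the stand's upright shaft: 16 mm thick, top 12 mm tapered to 6; on the dark column, 168 mm above the bench. A cross pin 8 mm thick, 44 long, runs through it 37 mm below the tip, along this frame's x (z up). Crank fitted: feet on the round collar 45 mm below the tip, a prong each side of the pin; lower it with its arm square to the pin, +-45 deg. From square, 55 deg of free play each way.
- worktable: The stand's steel table, plate 120 x 130 x 14 mm with a fixed brass part 24 mm tall on it, beside the column. It moves only up and down: winding clockwise seen from above raises it 24 mm a turn (0.2 N m); it stays where left. It starts at the bottom, top 60 mm above the bench; travel 50 mm. Origin: on its top face, middle of the edge far from the column, by the finger; z up.
- finger_tip (a point): Setting finger: a dark steel blade 22 mm wide, 5 thick, clamped on a thin post (12 mm thick, 130 mm tall) at the stand's end away from the screw, pointing at the table. The point is on the blade's top face at its tip, 4 mm from the table's edge: the height wanted, 16 to 36 mm above the table's top at the start.
Mind the look-alikes: they are no part of the job. What is meant by the crank is not blue, purple or white, and is the larger of those in its own colour.

How it is judged:
On the way:
1. the crank sits down on the screw shaft (horizontal distance between crank and shaft_top below 0.01 m and z of crank in the frame of shaft_top below -0.035 m), for 0.2 s.
At the end, for the whole second after the job is handed in: The table's top is within 6 mm of the height of the finger's top face and at rest, and the crank is at rest on the shaft: hub axis within 10 mm of the shaft axis and feet at least 35 mm below the shaft top (all of step 1 and z of worktable in the frame of finger_tip between -0.006 and 0.006 m and linear speed of crank below 0.02 m/s and linear speed of worktable below 0.005 m/s); the robot touches nothing.
It fails at once if the setting finger is shifted by more than 5 mm (distance of finger_tip from where it was at the start of the episode above 0.005 m).
It fails at once if the gripper pushes the table itself with more than 5 N (contact force between the fingers and worktable above 5 N).
It also fails if it takes over 54 s, if anything falls off the work surface, if the arm or the gripper's body presses on something with over 40 N, if the wrist force passes 120 N, or if a joint passes its speed limit or range.

ROBOT

A 6-joint arm with a two-finger parallel gripper is mounted at the origin on the work surface. World frame = base frame: x ahead of the robot, y to its left, z up, the work surface at z = 0. Lengths are in m, angles in rad, forces in N, time in s.
With the tool pointing down it reaches from about 0.25 to 0.775 m from the base axis. Payload 4 kg.
Tool frame: the origin (TCP) lies midway between the tips of the shut fingers; the grasp point (between the pads) lies 19 mm behind it; z points along the fingers, x is the direction in which the jaws open and shut, and the axes are right-handed (so a half turn about z gives the same grasp; the last joint's range is limited). The gripper opens to 85 mm and grips with 20 to 120 N. Pads are 22 mm wide; open, the fingers measure 114 mm over their backs; the gripper's body (76 mm by 85 mm) begins 54 mm behind the grasp point. The pads swing forward as they close: fully open they stand 13 mm farther back than shut.
Start: joints at [1.031, 0.087, 1.371, -0, 1.684, -0.103], TCP at [0.233, 0.498, 0.231] pointing down, gripper open.
Joint ranges: [-3.1, 3.1], [-0.76, 2.03], [0.27, 2.55], [-1.08, 4.22], [0.17, 2.65], [-2.57, 2.57]. Speed limits (rad/s): [2.79, 2.79, 3.14, 3.14, 3.14, 3.14].

INTERFACE

Orientations are given as a rotation vector (axis times angle).
In Python, from bench import telemetry, imaging, workorder gives the robot as it stands.
- The arm moves only by the tool jog_arm, never from a script. Its arguments are lists of equal length, an entry for each row: "gripper": the closure, from -1 (fully open) to 1 (shut); "linear": the shift along the tool's x, y, z in cm, a list of three; "roll": the turn about the tool's z in degrees. A call has exactly 8 rows; each row is the pose to reach, as a shift and turn from the pose measured when the call began, along the tool's axes at that moment; what a row does not reach only later rows make up. A row lasts 1/10 s, in which the tool goes at most 50 mm and 8.59 degrees, less where a joint would pass 70% of its speed; a pose out of reach is approached as far as the arm can. A call with a gripper value outside its range is refused whole. The fingers move at their own pace and stop on an object; the grip force is fixed at half the most. Time passes only in rows, so rows that repeat a pose let the fingers close, or fill a call up. It gives the time, the measured TCP pose, the force and the opening at its end, in the units of the state.
- telemetry.sense(): the state, without advancing time (a new reading comes with each control period).
- imaging.read_camera(name): name is "scene" or "top" or "wrist"; returns the picture (384x512x3 uint8, red, green, blue); there is no depth.
- imaging.camera_params(name): a dict with "fx", "fy", "cx", "cy" (pixels), "R" (3x3) and "t" (3): a world point X has camera coordinates R X + t. Camera axes: x right, y down, z forward; pixel columns grow to the right and rows downward; lengths in m; the calibration is good to about 2 mm. The wrist camera is an equidistant fisheye: a pixel r from the principal point sees the ray r / f radians off the axis. A picture is of the moment at which its call begins: read the wrist's pose just before it. camera_params takes no time and is no camera call; for the wrist camera it gives the pose at the moment of the call.
- workorder.close_job(): hands the job in, once; it reports no verdict.
The state is a dict: "time_s": time; "joint_positions": joint angles; "joint_velocities": joint speeds; "joint_efforts": joint torques, N m; "tcp_pos": TCP position; "ee_rot": TCP orientation; "ft_force": force on the tool from outside, world axes, zero at the start; "torque": the same for the moment, N m; "opening": opening from 0.0 (shut) to 1.0 (fully open).
Only numpy, scipy, OpenCV 4.12 (cv2) and the standard library are available. Lean on these libraries where they do the work, as an engineer would, in place of code of your own. Each camera call takes 0.05 s, during which the arm holds its last target. There are 200 camera calls.

## Working session

There is one attempt and no reset: what is moved stays moved. The work goes in short steps, Python scripts to look and compute and a tool call to move; the robot and the scene stay as the last step left them, time stands still between calls to the robot, and variables do not carry over. Pictures are saved under pics/ and viewed, about 8 in all and at most 12, crops included, and the job is handed in when it is done.

Besides the shell and the picture viewer there is one more tool, called after ">>>" as name(argument=value, ...) on one line, values as JSON. jog_arm: Moves the arm, as the interface text tells. Its arguments: {"type":"object","properties":{"gripper":{"type":"array","items":{"type":"number"}},"linear":{"type":"array","items":{"type":"array","items":{"type":"number"}}},"roll":{"type":"array","items":{"type":"number"}}},"required":["gripper","linear","roll"]}

```bash
mkdir -p pics
python3 - <<'E'
from bench import telemetry, imaging
import cv2,json
print(telemetry.sense())
for n in ["scene","top"]:
    im=imaging.read_camera(n); cv2.imwrite(f"pics/{n}0.png",im[:,:,::-1])
    print(n,imaging.camera_params(n))
print(imaging.camera_params("wrist"))
a=cv2.imread("pics/scene0.png");b=cv2.imread("pics/top0.png")
cv2.imwrite("pics/s1.png",cv2.resize(a,(800,600),interpolation=cv2.INTER_CUBIC))
cv2.imwrite("pics/t1.png",cv2.resize(b,(800,600),interpolation=cv2.INTER_CUBIC))
E
```

```text
{'time_s': 0.0, 'joint_positions': array([ 1.03083393e+00,  8.79780025e-02,  1.37226947e+00,  4.49870876e-06,
        1.68358449e+00, -1.03137973e-01]), 'joint_velocities': array([ 7.31383950e-05,  4.71125714e-04,  2.08623135e-03,  9.67110170e-04,
       -1.34017184e-03,  4.83589704e-04]), 'joint_efforts': array([-1.59294455e-04, -3.51864016e+01, -3.13274074e+01, -1.86821803e-04,
        1.05334949e-02, -3.57700259e-06]), 'tcp_pos': array([0.23245148, 0.49791817, 0.23011883]), 'ee_rot': array([ 2.64916417,  1.68678838, -0.00314796]), 'ft_force': array([ 0.14463053, -0.11266039, -0.11887675]), 'torque': array([-0.04548373, -0.01468413, -0.04129881]), 'opening': 1.0003390401699472}
scene {'fx': 356.23904847641717, 'fy': 356.23904847641717, 'cx': 258.3756563782418, 'cy': 195.6809788929992, 'R': array([[ 0.79172518,  0.61087305, -0.00231208],
       [ 0.47717885, -0.62080437, -0.62201469],
       [-0.38140736,  0.49136142, -0.78300216]]), 't': array([-0.32599337, -0.18629342,  1.26780305])}
top {'fx': 397.3293602342115, 'fy': 397.3293602342115, 'cx': 257.23838757590806, 'cy': 191.27301269807697, 'R': array([[-4.00891770e-03, -9.99991445e-01, -1.01882673e-03],
       [-9.96155977e-01,  4.08269163e-03, -8.75020038e-02],
       [ 8.75054148e-02,  6.64122010e-04, -9.96163823e-01]]), 't': array([-0.09119522,  0.49615464,  1.09331755])}
{'fx': 297.3186396354542, 'fy': 297.3186396354542, 'cx': 257.33414241014924, 'cy': 195.99924453619644, 'R': array([[ 0.42350323,  0.90589071, -0.0026525 ],
       [ 0.87437161, -0.40799887,  0.26269986],
       [ 0.23689514, -0.1135735 , -0.96487396]]), 't': array([-0.54905286, -0.03418444,  0.37990026])}
```

View pics/s1.png

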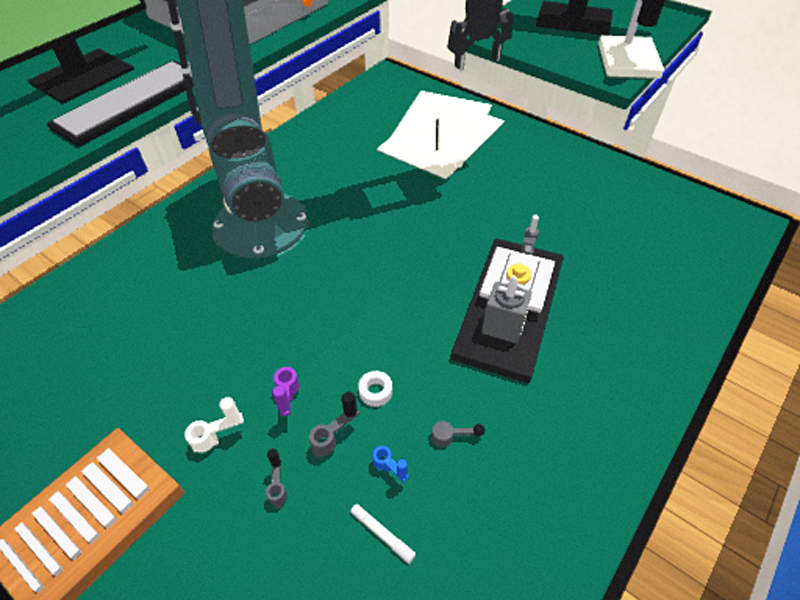

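View pics/t1.png

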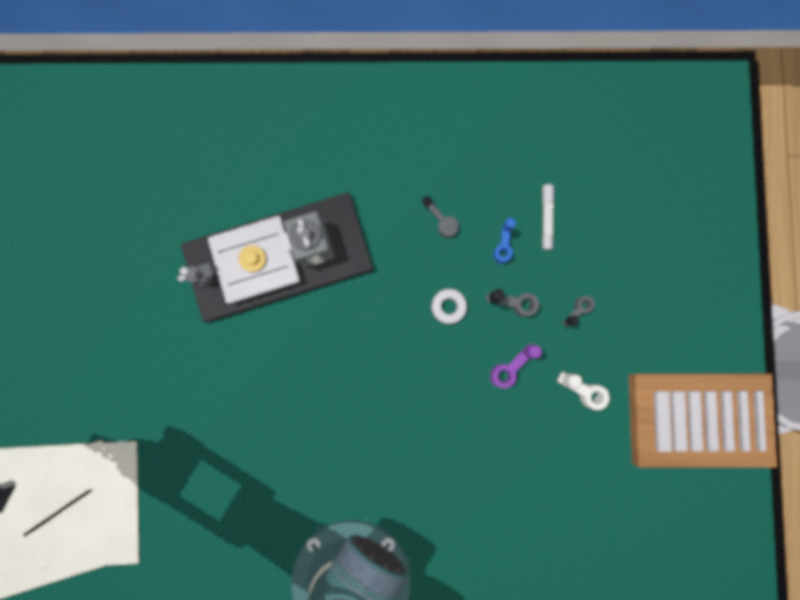

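Scene (in 800x600 pixels): the candidate crank has its hub at about (322,438) and its black handle at (349,404). A smaller grey one is at (276,490) and one with a solid hub at (443,434). The stand's shaft is at about (510,283) and the finger at (532,238). I'll enlarge these.

Run:
```python
import cv2,numpy as np
a=cv2.imread("pics/scene0.png");b=cv2.imread("pics/top0.png")
def crop(im,x,y,w,h,s):
    c=cv2.resize(im[y:y+h,x:x+w],None,fx=s,fy=s,interpolation=cv2.INTER_CUBIC)
    for i in range(0,w,10): cv2.putText(c,str(x+i),(i*s,8),0,.3,(0,255,255),1); cv2.line(c,(i*s,0),(i*s,h*s),(0,255,255) ,1) if i%20==0 else 0
    for i in range(0,h,10): cv2.putText(c,str(y+i),(0,i*s+4),0,.3,(0,255,255),1); cv2.line(c,(0,i*s),(w*s,i*s),(0,255,255),1) if i%20==0 else 0
    return c
A=crop(a,280,130,90,120,5); B=crop(a,190,240,70,60,5); 
C=crop(b,110,120,140,90,4); D=crop(b,265,120,65,95,4)
cv2.imwrite("pics/z1.png",np.hstack([A,np.vstack([B,crop(a,265,258,70,60,5)])]))
cv2.imwrite("pics/z2.png",crop(b,110,115,240,95,3) if 0 else np.hstack([crop(b,110,115,132,100,4),crop(b,265,115,66,100,4)]))
```

```text
(no output)
```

View pics/z1.png

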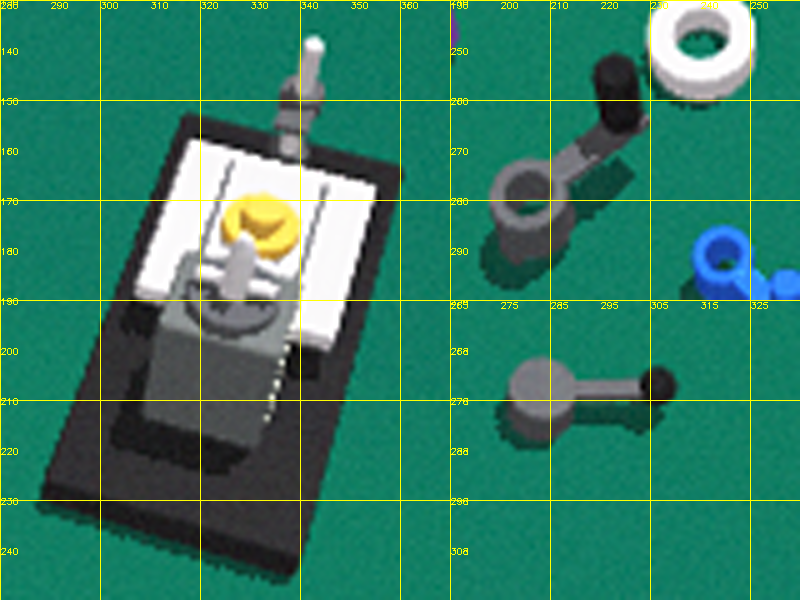

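View pics/z2.png

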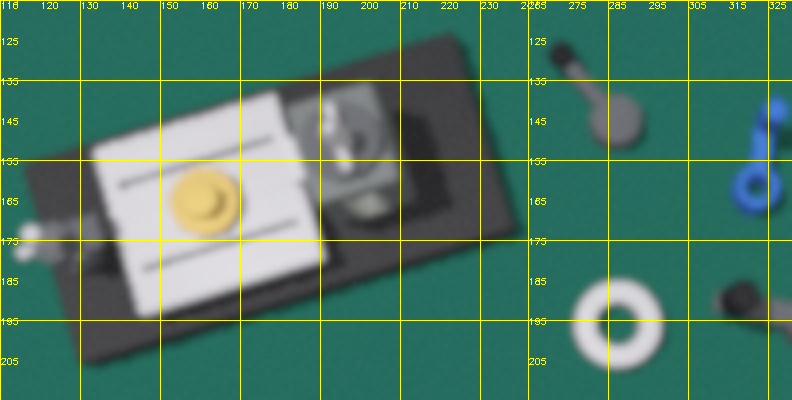

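The true crank is the open-hub one: scene hub-top at (206.2,278.6) and handle top at (223.2,252.8) in raw pixels. The shaft tip is at scene (328.6,177.2) and top (192,144.5). The pin ends are near scene (321.6,183.6) and (335,187.4).

```bash
cat > h.py <<'E'
import numpy as np
from bench import telemetry, imaging
from scipy.spatial.transform import Rotation as Ro
def ray(n,u,v,P=None):
    P=P or imaging.camera_params(n)
    x=np.array([(u-P['cx'])/P['fx'],(v-P['cy'])/P['fy']])
    if n=='wrist':
        r=np.hypot(*x); d=np.append(x/max(r,1e-9)*np.sin(r),np.cos(r))
    else: d=np.append(x,1)
    return -P['R'].T@P['t'], P['R'].T@d
def atz(n,u,v,z,P=None):
    c,d=ray(n,u,v,P); return c+d*(z-c[2])/d[2]
def tri(obs):
    A=np.zeros((3,3));b=np.zeros(3)
    for o in obs:
        c,d=ray(*o);d=d/np.linalg.norm(d);M=np.eye(3)-np.outer(d,d);A+=M;b+=M@c
    return np.linalg.solve(A,b)
def proj(n,X,P=None):
    P=P or imaging.camera_params(n); c=P['R']@np.array(X)+P['t']
    if n=='wrist':
        t=np.arctan2(np.hypot(c[0],c[1]),c[2]); s=t/np.hypot(c[0],c[1])
    else: s=1/c[2]
    return np.round([P['cx']+P['fx']*c[0]*s,P['cy']+P['fy']*c[1]*s],1)
def totool(delta):
    return Ro.from_rotvec(telemetry.sense()['ee_rot']).inv().apply(delta)*100
E
python3 - <<'E'
from h import *
np.set_printoptions(precision=4,suppress=True)
print('hub s',atz('scene',206.2,278.6,.05),'t',atz('top',337.9,195.2,.05))
print('han s',atz('scene',223.2,252.8,.104),'t',atz('top',318,190,.104))
print('tip s',atz('scene',328.6,177.2,.168),'t',atz('top',192,144.5,.168))
print('pin s',atz('scene',321.6,183.6,.131),atz('scene',335,187.4,.131))
t=atz('scene',328.6,177.2,.168)
for z in(.168,.131,.123):print(proj('top',[t[0],t[1],z]))
print(proj('scene',[t[0],t[1],.131]))
# stand base long side corners scene, z~0: table corners top z=.06 in top view
for u,v in[(133,152),(180,138),(192,180),(145,194)]:print('tab',atz('top',u,v,.06))
R=Ro.from_rotvec(telemetry.sense()['ee_rot']).as_matrix();print(R)
E
```

```text
hub s [ 0.4865 -0.3102  0.05  ] t [ 0.4816 -0.3135  0.05  ]
han s [ 0.4954 -0.2494  0.104 ] t [ 0.4912 -0.2512  0.104 ]
tip s [0.5948 0.0676 0.168 ] t [0.5992 0.0669 0.168 ]
pin s [0.5793 0.0673 0.131 ] [0.6153 0.0779 0.131 ]
[191.7 146.3]
[194.1 149.2]
[194.6 149.8]
[326.5 186.2]
tab [0.6016 0.246  0.06  ]
tab [0.6399 0.118  0.06  ]
tab [0.5239 0.0839 0.06  ]
tab [0.4862 0.2108 0.06  ]
[[ 0.423   0.9061 -0.001 ]
 [ 0.9061 -0.423  -0.0018]
 [-0.002  -0.0002 -1.    ]]
```

>>> jog_arm(gripper=[-1,-1,-1,-1,-1,-1,-1,-1], linear=[[-4,3.5,0],[-8,7,0],[-12,11,0],[-16,14.5,0],[-20,18,0],[-24,22,0],[-28,25.5,0],[-31.4,28.5,0]], roll=[5,10,15,20,25,30,34,37])

```text
time_s: 0.9
tcp_pos: [0.3507, 0.1145, 0.2305]
ee_rot: [3.048, 0.756, -0.002]
ft_force: [1.1, 0.3, -0.2]
opening: 1.001
```

Run:
```python
from h import *
s=telemetry.sense();print(s['time_s'],s['tcp_pos'],s['ft_force'])
R=Ro.from_rotvec(s['ee_rot']).as_matrix();a=np.degrees(np.arctan2(R[1,0],R[0,0]))
print(a,'roll needed',a+8.5,totool(np.array([.484,-.312,.21])-s['tcp_pos']))
```

```text
0.9 [0.35066788 0.11445431 0.23048454] [ 1.11085609  0.26976645 -0.15061465]
27.864153572562657 roll needed 36.36415357256266 [-8.1410303  43.93031151  2.11065565]
```

>>> jog_arm(gripper=[-1,-1,-1,-1,-1,-1,-1,-1], linear=[[-1,4.8,0],[-2,9.7,0],[-3,14.6,0.5],[-4,19.5,1],[-5,24.4,1.5],[-6,29.3,2],[-7,34.2,2],[-8.1,39.1,2]], roll=[5,10,15,20,25,30,34,36.4])

```text
time_s: 1.7
tcp_pos: [0.4611, -0.269, 0.2101]
ee_rot: [3.132, -0.238, -0.003]
ft_force: [0.4, -0.1, 1.5]
opening: 0.998
```

Run:
```python
from h import *
s=telemetry.sense();print(s['time_s'],s['tcp_pos'],s['ft_force'])
R=Ro.from_rotvec(s['ee_rot']).as_matrix();a=np.degrees(np.arctan2(R[1,0],R[0,0]))
print(a,totool(np.array([.484,-.312,.2])-s['tcp_pos']))
import cv2
cv2.imwrite('pics/w0.png',imaging.read_camera('wrist')[:,:,::-1])
print(proj('wrist',[.484,-.312,.05]),proj('wrist',[.493,-.25,.104]))
import pickle;pickle.dump(imaging.camera_params('wrist'),open('w0.pkl','wb'))
c=cv2.imread('pics/w0.png');cv2.imwrite('pics/w0b.png',cv2.resize(c,(800,600),interpolation=cv2.INTER_CUBIC))
```

```text
1.7 [ 0.46109875 -0.26898363  0.21010424] [ 0.43134449 -0.12967261  1.46425041]
-8.685614495007142 [2.91514075 3.90568243 1.00861776]
[283.  209.2] [288.8 158.6]
```

View pics/w0b.png

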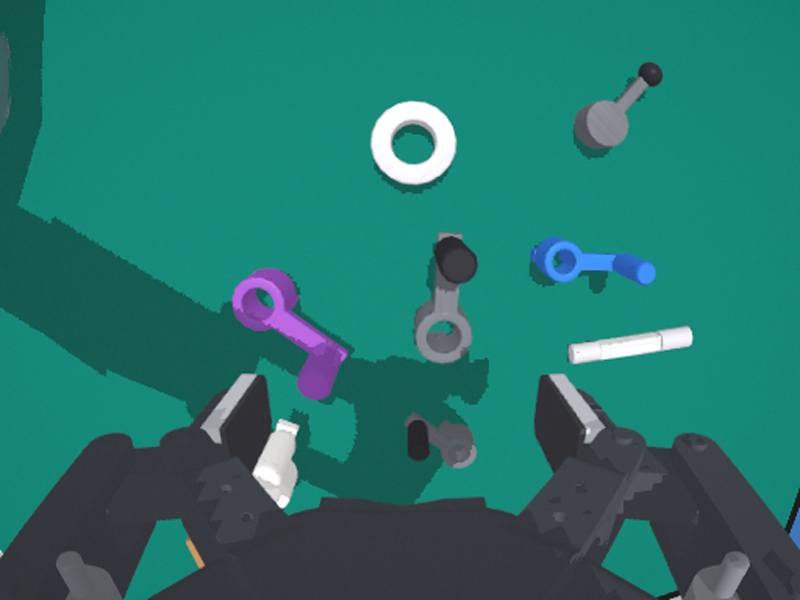

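The wrist picture shows the hub-top centre at about (443,333) and the handle top at (459,261), in 800-wide pixels.

Run:
```python
from h import *
import pickle;P=pickle.load(open('w0.pkl','rb'))
h=atz('wrist',443*.64,333*.64,.05,P);k=atz('wrist',459*.64,261*.64,.104,P)
print(h,k,np.degrees(np.arctan2(*(k-h)[1::-1])),np.hypot(*(k-h)[:2]))
for g in(h,[.484,-.312,0]):print(totool(np.array([g[0],g[1],.017])-telemetry.sense()['tcp_pos']))
```

```text
[ 0.48396339 -0.316496    0.05      ] [ 0.49622931 -0.25784652  0.104     ] 78.18744750620542 0.05991840245787737
[ 2.80886486  3.48029463 19.16937086]
[ 2.74179931  3.03572006 19.16631863]
```

>>> jog_arm(gripper=[-1,-1,-1,-1,-1,-1,-1,-1], linear=[[1,1,2],[2,2,4],[2.8,2.7,6],[2.8,2.7,7],[2.8,2.7,7],[2.8,2.7,7],[2.8,2.7,7],[2.8,2.7,7]], roll=[1,2,3,3,3,3,3,3])

```text
time_s: 2.55
tcp_pos: [0.4859, -0.308, 0.1403]
ee_rot: [3.116, -0.328, 0.001]
ft_force: [0.4, 0.3, -0.2]
opening: 0.998
```

```bash
cat >> h.py <<'E'
def snap(name,box=None,s=1):
    import cv2,pickle
    P=imaging.camera_params('wrist');st=telemetry.sense()
    im=imaging.read_camera('wrist')[:,:,::-1]
    cv2.imwrite(f'pics/{name}.png',im);pickle.dump(P,open(name+'.pkl','wb'))
    R=Ro.from_rotvec(st['ee_rot']).as_matrix()
    print(st['time_s'],st['tcp_pos'],'xang',np.degrees(np.arctan2(R[1,0],R[0,0])),st['ft_force'],st['opening'])
    if box is None: box=(0,0,512,384)
    x,y,w,h=box
    cv2.imwrite(f'pics/{name}v.png',cv2.resize(im[y:y+h,x:x+w],None,fx=s,fy=s,interpolation=cv2.INTER_CUBIC))
    return P
E
python3 - <<'E'
from h import *
P=snap('w1',(156,150,200,150),4)
print(proj('wrist',[.484,-.309,.05],P),proj('wrist',[.496,-.25,.104],P))
E
```

```text
2.55 [ 0.48587547 -0.30798306  0.14033813] xang -12.012805486064 [ 0.43872478  0.31658129 -0.17119595] 0.9981140410609317
[255.3 200. ] [253.7 129.3]
```

View pics/w1v.png

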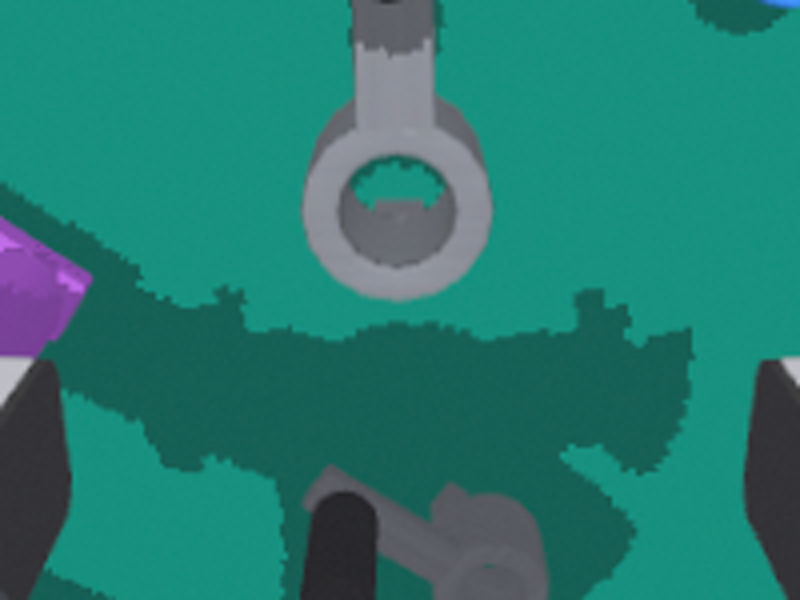

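The hub-top bore centre is at raw (255.5,203) and the arm is aligned with the tool's y axis.

Run:
```python
from h import *
import pickle;P=pickle.load(open('w1.pkl','rb'))
h=atz('wrist',255.5,203,.05,P);print(h,totool(np.array([h[0],h[1],.017])-telemetry.sense()['tcp_pos']))
```

```text
[ 0.48363266 -0.31156131  0.05      ] [-0.15202836  0.2942985  12.31469184]
```

>>> jog_arm(gripper=[-1,-1,-1,-1,-1,-1,-1,-1], linear=[[-0.15,0.3,2],[-0.15,0.3,4.5],[-0.15,0.3,7],[-0.15,0.3,9],[-0.15,0.3,11],[-0.15,0.3,12.3],[-0.15,0.3,12.3],[-0.15,0.3,12.3]], roll=[0,0,0,0,0,0,0,0])

```text
time_s: 3.4
tcp_pos: [0.484, -0.3119, 0.0179]
ee_rot: [3.116, -0.328, 0.002]
ft_force: [-0.0, 0.5, 0.3]
opening: 1.001
```

>>> jog_arm(gripper=[1,1,1,1,1,1,1,1], linear=[[0,0,0],[0,0,0],[0,0,0],[0,0,0],[0,0,0],[0,0,0],[0,0,0],[0,0,0]], roll=[0,0,0,0,0,0,0,0])

```text
time_s: 4.2
tcp_pos: [0.4846, -0.3123, 0.0192]
ee_rot: [3.114, -0.328, 0.004]
ft_force: [-1.9, 0.5, 6.1]
opening: 0.454
```

>>> jog_arm(gripper=[1,1,1,1,1,1,1,1], linear=[[0,0,-1],[0,0,-3.5],[0,0,-7],[0,0,-10.5],[0,0,-14],[0,0,-17],[0,0,-19.5],[0,0,-20.5]], roll=[0,0,0,0,0,0,0,0])

```text
time_s: 5.0
tcp_pos: [0.485, -0.3108, 0.2276]
ee_rot: [3.112, -0.327, 0.011]
ft_force: [0.1, -0.6, -2.4]
opening: 0.454
```

>>> jog_arm(gripper=[1,1,1,1,1,1,1,1], linear=[[-0.2,-2,0],[-0.6,-6,0],[-1,-11,0],[-1.5,-16,0],[-2,-21,0],[-2.5,-26,0],[-2.9,-30,0],[-3,-31.3,0]], roll=[-2,-6,-10,-14,-18,-22,-26,-28])

```text
time_s: 5.8
tcp_pos: [0.52, 0.0055, 0.2221]
ee_rot: [3.098, 0.446, 0.002]
ft_force: [-0.2, -0.1, -2.3]
opening: 0.454
```

>>> jog_arm(gripper=[1,1,1,1,1,1,1,1], linear=[[0,0,0],[0,0,0],[0,0,0],[0,0,0],[0,0,0],[0,0,0],[0,0,0],[0,0,0]], roll=[0,0,0,0,0,0,0,0])

```text
time_s: 6.6
tcp_pos: [0.52, 0.0053, 0.2222]
ee_rot: [3.098, 0.445, 0.003]
ft_force: [0.4, -1.0, -2.2]
opening: 0.452
```

Run:
```python
from h import *
P=snap('w2',(112,24,400,300),2)
print(proj('wrist',[.597,.067,.168],P))
```

```text
6.6 [0.52003135 0.00534865 0.22218874] xang 16.361386026068672 [ 0.35120722 -1.00488973 -2.19800916] 0.4518722612261
[385.1 161.7]
```

View pics/w2v.png

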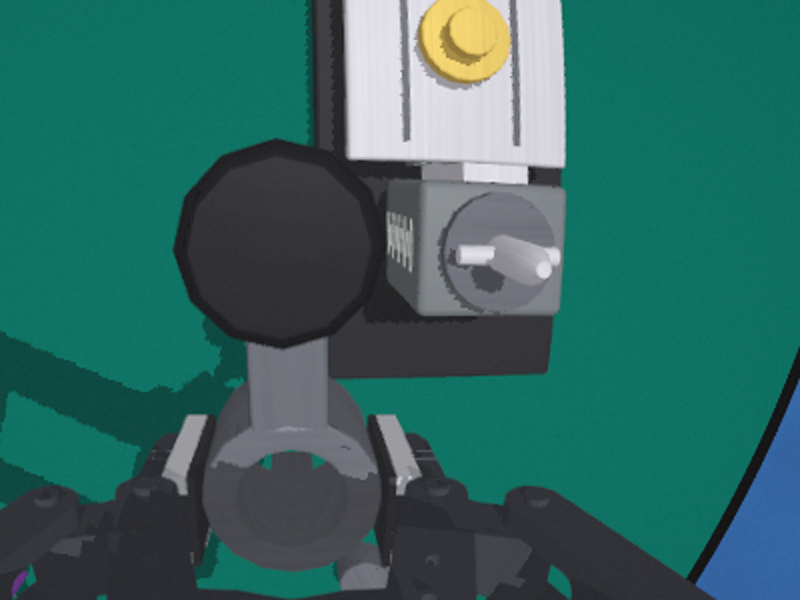

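The shaft tip is at raw (384,158.5), the collar centre at (361.5,150.5), and the pin ends at (341,151.5) and (391,152). In the hand, the hub-top centre is at about raw (258.5,268).

Run:
```python
from h import *
import pickle;P=pickle.load(open('w2.pkl','rb'))
s=telemetry.sense();t=s['tcp_pos']
tip=atz('wrist',384,158.5,.168,P);col=atz('wrist',361.5,150.5,.123,P);a=atz('wrist',341,151.5,.131,P);b=atz('wrist',391,152,.131,P)
print(tip,col,a,b,(a+b)/2,np.degrees(np.arctan2(*(b-a)[1::-1])))
print('hub proj',proj('wrist',[t[0],t[1],t[2]+.031],P), atz('wrist',258.5,268,t[2]+.031,P)-t)
R=Ro.from_rotvec(s['ee_rot']).as_matrix()
for d in(20,):print(proj('wrist',t+[0,0,.031]+R@[.02,0,0],P),proj('wrist',t+[0,0,.031]+R@[0,.02,0],P))
for g in(tip,col):print(totool(np.r_[g[:2],t[2]]-t))
```

```text
[0.59530064 0.06888135 0.168     ] [0.59401658 0.06819277 0.123     ] [0.57420581 0.06193035 0.131     ] [0.61736843 0.07583285 0.131     ] [0.59578712 0.0688816  0.131     ] 17.853538121920103
hub proj [257.3 276. ] [-0.00063376  0.00403894  0.031     ]
[302.8 275.3] [257.3 312. ]
[ 9.01194927 -3.96291278 -0.0473344 ]
[ 8.8693396  -3.93305085 -0.04697096]
```

>>> jog_arm(gripper=[1,1,1,1,1,1,1,1], linear=[[2,-0.9,0],[4,-1.8,0],[6,-2.6,0],[8,-3.5,0],[8.95,-3.8,0],[8.95,-3.8,0],[8.95,-3.8,0.5],[8.95,-3.8,1]], roll=[0,0,0,0,0,0,0,0])

```text
time_s: 7.45
tcp_pos: [0.5947, 0.0664, 0.2116]
ee_rot: [3.098, 0.445, 0.002]
ft_force: [0.2, -0.2, -2.2]
opening: 0.457
```

Run:
```python
from h import *
import cv2
s=telemetry.sense();t=s['tcp_pos'];print(t,s['ft_force'],totool(np.array([.595,.0687,t[2]])-t))
im=imaging.read_camera('scene')[:,:,::-1]
c=cv2.resize(im[110:230,260:380],None,fx=5,fy=5,interpolation=cv2.INTER_CUBIC);cv2.imwrite('pics/s3.png',c)
print((proj('scene',[.595,.0687,.168])-[260,110])*5,(proj('scene',[t[0],t[1],t[2]+.031])-[260,110])*5)
```

```text
[0.59467698 0.06637716 0.21159859] [ 0.22473298 -0.24198398 -2.15383156] [ 0.09632518 -0.21380867 -0.00260173]
[344.5 335. ] [364.5 237.5]
```

View pics/s3.png

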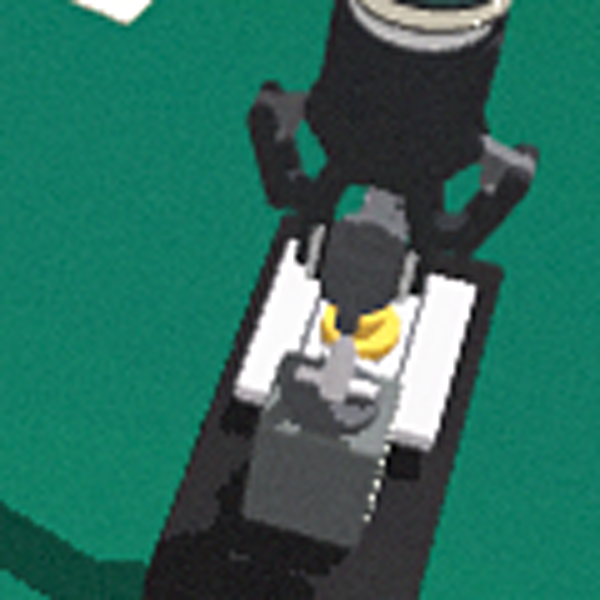

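The hub hangs just above the shaft tip, which is at about (342,338) in the crop. It looks consistent with the numbers, so I'll descend carefully.

>>> jog_arm(gripper=[1,1,1,1,1,1,1,1], linear=[[0,-0.1,0.5],[0,-0.1,1],[0,-0.1,1.5],[0,-0.1,2],[0,-0.1,2.5],[0,-0.1,3],[0,-0.1,3.5],[0,-0.1,4]], roll=[0,0,0,0,0,0,0,0])

```text
time_s: 8.3
tcp_pos: [0.5939, 0.0669, 0.1698]
ee_rot: [3.098, 0.444, -0.001]
ft_force: [0.1, -0.1, -2.4]
opening: 0.455
```

>>> jog_arm(gripper=[1,1,1,1,1,1,1,1], linear=[[0,0,0.4],[0,0,0.8],[0,0,1.2],[0,0,1.6],[0,0,2],[0,0,2.3],[0,0,2.5],[0,0,2.6]], roll=[0,0,0,0,0,0,0,0])

```text
time_s: 9.1
tcp_pos: [0.5939, 0.0666, 0.1435]
ee_rot: [3.098, 0.445, -0.002]
ft_force: [0.1, 0.2, -2.0]
opening: 0.455
```

>>> jog_arm(gripper=[-1,-1,-1,-1,-1,-1,-1,-1], linear=[[0,0,0],[0,0,0],[0,0,0],[0,0,0],[0,0,0],[0,0,-1],[0,0,-3],[0,0,-6]], roll=[0,0,0,0,0,0,0,0])

```text
time_s: 9.9
tcp_pos: [0.5928, 0.0672, 0.2027]
ee_rot: [3.099, 0.445, -0.008]
ft_force: [-0.5, 0.6, 0.4]
opening: 0.997
```

>>> jog_arm(gripper=[-1,-1,-1,-1,-1,-1,-1,-1], linear=[[0,0,-2],[0,0,-5],[0,0,-8],[0,0,-10.5],[0,0,-12],[0,0,-12],[0,0,-12],[0,0,-12]], roll=[0,0,0,0,0,0,0,0])

```text
time_s: 10.7
tcp_pos: [0.5928, 0.0686, 0.3212]
ee_rot: [3.099, 0.445, -0.012]
ft_force: [0.3, -0.1, -0.2]
opening: 1.002
```

Run:
```python
from h import *
P=snap('w3',(132,0,266,300),2)
print(proj('wrist',[.594,.068,.173],P),proj('wrist',[.577,.1255,.227],P))
```

```text
10.7 [0.59277425 0.06862037 0.32116049] xang 16.32643052355032 [ 0.30111267 -0.13930032 -0.17279895] 1.0019900839942744
[259.7 183. ] [259.5 125.2]
```

View pics/w3v.png

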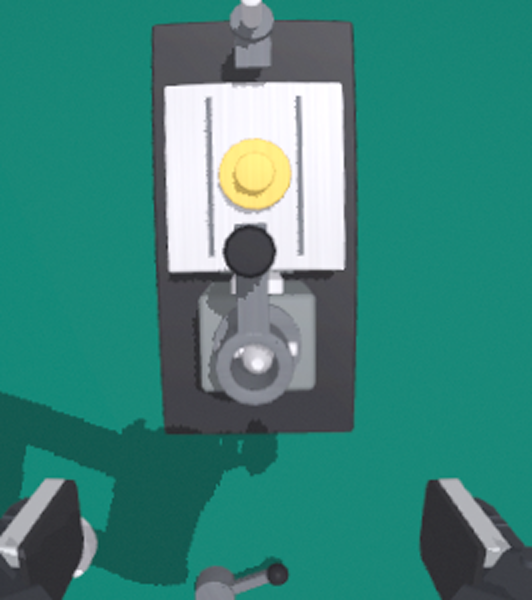

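The crank is seated on the shaft. The handle top is at raw (257,125.5) and the finger blade tip at raw (258.5,33.5). I'll grip the handle next.

>>> jog_arm(gripper=[-1,-1,-1,-1,-1,-1,-1,-1], linear=[[0,-2,1],[0,-4,2],[-0.1,-5.9,4],[-0.1,-5.9,7],[-0.1,-5.9,10],[-0.1,-5.9,12.5],[-0.1,-5.9,13.8],[-0.1,-5.9,13.8]], roll=[0,0,0,0,0,0,0,0])

```text
time_s: 11.55
tcp_pos: [0.5726, 0.1231, 0.179]
ee_rot: [3.099, 0.445, -0.023]
ft_force: [0.2, 0.2, -0.3]
opening: 1.001
```

>>> jog_arm(gripper=[1,1,1,1,1,1,1,1], linear=[[0,0,0],[0,0,0],[0,0,0],[0,0,0],[0,0,0],[0,0,0],[0,0,0],[0,0,0]], roll=[0,0,0,0,0,0,0,0])

```text
time_s: 12.35
tcp_pos: [0.573, 0.1233, 0.18]
ee_rot: [3.099, 0.445, -0.02]
ft_force: [-0.0, 1.2, 4.1]
opening: 0.241
```

Run:
```python
from h import *
s=telemetry.sense();t=s['tcp_pos'];print(s['opening'],t,s['ft_force'])
# waypoints circle about the shaft; tool x,y in cm
c=np.array([.595,.068]);d=t[:2]-c;r=np.hypot(*d);a=np.arctan2(d[1],d[0]);print(r,np.degrees(a))
for st in range(0,121,15):
    p=c+.06*np.array([np.cos(a-np.radians(st)),np.sin(a-np.radians(st))]);print(st,totool(np.r_[p,t[2]]-t).round(2))
```

```text
0.24106704428139433 [0.57295449 0.1233059  0.17996854] [-0.02807391  1.24725055  4.1482932 ]
0.05953777884476593 111.73274650538804
0 [-0.   -0.05 -0.  ]
15 [ 1.56  0.01 -0.02]
30 [ 3.06  0.47 -0.04]
45 [ 4.38  1.3  -0.05]
60 [ 5.45  2.45 -0.06]
75 [ 6.18  3.84 -0.06]
90 [ 6.53  5.36 -0.05]
105 [ 6.48  6.93 -0.03]
120 [ 6.01  8.43 -0.02]
```

>>> jog_arm(gripper=[1,1,1,1,1,1,1,1], linear=[[1.56,0,0],[3.06,0.47,0],[4.38,1.3,0],[5.45,2.45,0],[6.18,3.84,0],[6.53,5.36,0],[6.48,6.93,0],[6.0,8.43,0]], roll=[0,0,0,0,0,0,0,0])

```text
time_s: 13.15
tcp_pos: [0.6537, 0.0614, 0.1795]
ee_rot: [3.104, 0.449, -0.023]
ft_force: [-2.5, 5.1, 1.7]
opening: 0.24
```

```bash
cat > w.py <<'E'
from h import *
import sys
def wind(step,c=(.595,.068),n=8):
    s=telemetry.sense();t=s['tcp_pos'];print(s['time_s'],t,s['ft_force'].round(1),s['torque'].round(2),s['opening'])
    d=t[:2]-c;r=np.hypot(*d);a=np.arctan2(d[1],d[0]);print('r',r,'ang',np.degrees(a))
    print([totool(np.r_[c+.06*np.array([np.cos(a-np.radians(k*step)),np.sin(a-np.radians(k*step))]),t[2]]-t).round(2)[:2].tolist() for k in range(1,n+1)])
if __name__=='__main__': wind(float(sys.argv[1]))
E
python3 w.py 15
```

```text
13.15 [0.65366742 0.06142143 0.17954966] [-2.5  5.1  1.7] [ 1.26  0.55 -0.04] 0.23991011916015106
r 0.059035105346731676 ang -6.3980323415126685
[[-0.7, 1.39], [-1.82, 2.49], [-3.18, 3.26], [-4.69, 3.66], [-6.26, 3.65], [-7.77, 3.24], [-9.12, 2.45], [-10.22, 1.33]]
```

>>> jog_arm(gripper=[1,1,1,1,1,1,1,1], linear=[[-0.7,1.39,0],[-1.82,2.49,0],[-3.18,3.26,0],[-4.69,3.66,0],[-6.26,3.65,0],[-7.77,3.24,0],[-9.12,2.45,0],[-10.22,1.33,0]], roll=[0,0,0,0,0,0,0,0])

```text
time_s: 13.95
tcp_pos: [0.561, 0.0194, 0.1805]
ee_rot: [3.104, 0.447, -0.014]
ft_force: [7.7, 1.0, -3.6]
opening: 0.244
```

```bash
python3 w.py 15
python3 - <<'E'
from h import *
import pickle
P=pickle.load(open('w3.pkl','rb'))
w=('wrist',132+253/2,67/2,P); s=('scene',337.6,160.5)
print(tri([w,s]))
e=[atz('wrist',132+u/2,v/2,.06,P) for u,v in((165,86),(342,83))];print(e,np.linalg.norm(e[0]-e[1]),'far mid',(e[0]+e[1])/2)
print('scene proj of far mid',proj('scene',(e[0]+e[1])/2))
# z from ray given tip 4mm beyond edge
m=(e[0]+e[1])/2; n=np.array([m[0]-.595,m[1]-.068,0]);n/=np.linalg.norm(n);print(n)
for z in(.076,.086,.096): print(z,(atz(*w[:3],z,P)-m)@n, proj('scene',m+.004*n+[0,0,z-.06]))
E
```

```text
13.95 [0.5610118  0.0193821  0.18050341] [ 7.7  1.  -3.6] [ 0.21 -1.62 -0.04] 0.2438090907072785
r 0.059320304063526653 ang -124.95694367910274
[[-0.86, -1.3], [-1.3, -2.8], [-1.33, -4.37], [-0.95, -5.89], [-0.2, -7.26], [0.89, -8.39], [2.23, -9.2], [3.73, -9.64]]
[0.54214174 0.24312636 0.05478478]
[array([0.48773631, 0.21288191, 0.06      ]), array([0.60170972, 0.24838369, 0.06      ])] 0.11937468014355149 far mid [0.54472301 0.2306328  0.06      ]
scene proj of far mid [336.2 161.9]
[-0.29535273  0.95538828  0.        ]
0.076 0.006716053389548105 [337.3 157.5]
0.086 0.003943374100684633 [337.9 155.2]
0.096 0.0011706948118211076 [338.4 152.9]
```

>>> jog_arm(gripper=[1,1,1,1,1,1,1,1], linear=[[-0.86,-1.3,0],[-1.3,-2.8,0],[-1.33,-4.37,0],[-0.95,-5.89,0],[-0.2,-7.26,0],[0.89,-8.39,0],[2.23,-9.2,0],[3.73,-9.64,0]], roll=[0,0,0,0,0,0,0,0])

```text
time_s: 14.75
tcp_pos: [0.5681, 0.1211, 0.1798]
ee_rot: [3.1, 0.446, -0.022]
ft_force: [-3.9, -4.5, 4.3]
opening: 0.244
```

```bash
python3 w.py 8
```

```text
14.75 [0.56813734 0.12109366 0.17976145] [-3.9 -4.5  4.3] [-1.09  0.78  0.02] 0.24433643457889212
r 0.0595024316347607 ang 116.83706131622532
[[0.82, -0.14], [1.66, -0.12], [2.48, 0.02], [3.28, 0.27], [4.04, 0.63], [4.74, 1.09], [5.36, 1.65], [5.91, 2.29]]
```

>>> jog_arm(gripper=[1,1,1,1,1,1,1,1], linear=[[0.82,-0.14,0],[1.66,-0.12,0],[2.48,0.02,0],[3.28,0.27,0],[4.04,0.63,0],[4.74,1.09,0],[5.36,1.65,0],[5.91,2.29,0]], roll=[0,0,0,0,0,0,0,0])

```text
time_s: 15.55
tcp_pos: [0.6297, 0.116, 0.1794]
ee_rot: [3.101, 0.447, -0.028]
ft_force: [-5.9, 0.8, 6.9]
opening: 0.238
```

>>> jog_arm(gripper=[-1,-1,-1,-1,-1,-1,-1,-1], linear=[[0,0,0],[0,0,0],[0,0,0],[0,0,0],[0,0,-1],[0,0,-3],[0,0,-6],[0,0,-9]], roll=[0,0,0,0,0,0,0,0])

```text
time_s: 16.35
tcp_pos: [0.6309, 0.117, 0.2708]
ee_rot: [3.101, 0.447, -0.029]
ft_force: [0.9, -0.8, 0.5]
opening: 1.001
```

Run:
```python
from h import *
s=telemetry.sense();t=s['tcp_pos'];R=Ro.from_rotvec(s['ee_rot']).as_matrix()
P=imaging.camera_params('wrist');C=-P['R'].T@P['t'];print(t,'cam tool',R.T@(C-t))
m=np.array([.5447,.2306,.086])
# want camera lateral -0.22*toolx from m, level with tip along y, TCP z .15
off=R@(R.T@(C-t))
for L in(-.2,-.23):
  g=m+R[:,0]*L-off; g[2]=.16; print(g,totool(g-t),proj('wrist',m-(g-t),P))
```

```text
[0.63093739 0.11703914 0.27077546] cam tool [ 1.33707543e-04 -6.66980595e-02 -1.43855449e-01]
[0.36915072 0.10851331 0.16      ] [-25.13345119  -6.64328565  11.52987116] [486.7 131.4]
[0.34037767 0.1000415  0.16      ] [-28.13231779  -6.64362419  11.58817045] [507.6 134.7]
```

>>> jog_arm(gripper=[-1,-1,-1,-1,-1,-1,-1,-1], linear=[[-4,-1,-0.5],[-8.5,-2.2,-0.5],[-13,-3.5,0],[-17.5,-4.6,2],[-22,-5.8,5],[-25,-6.6,8],[-25,-6.6,10.5],[-25,-6.6,10.5]], roll=[0,0,0,0,0,0,0,0])

```text
time_s: 17.15
tcp_pos: [0.3676, 0.1083, 0.1675]
ee_rot: [3.101, 0.448, -0.037]
ft_force: [0.2, 0.3, 0.0]
opening: 0.999
```

>>> jog_arm(gripper=[-1,-1,-1,-1,-1,-1,-1,-1], linear=[[0,0,0],[0,0,0],[0,0,0],[0,0,0],[0,0,0],[0,0,0],[0,0,0],[0,0,0]], roll=[0,0,0,0,0,0,0,0])

```text
time_s: 17.95
tcp_pos: [0.3676, 0.1083, 0.1675]
ee_rot: [3.101, 0.448, -0.038]
ft_force: [-0.7, -0.5, 0.2]
opening: 0.999
```

Run:
```python
from h import *
P=snap('w4',(352,60,160,120),5)
for z in (.06,.084,.086): print(z,(proj('wrist',[.5447,.2306,z],P)-[352,60])*5,(proj('wrist',[.4877,.2129,z],P)-[352,60])*5,(proj('wrist',[.6017,.2484,z],P)-[352,60])*5)
```

```text
17.95 [0.36761418 0.10831262 0.16750956] xang 16.438704425972126 [-0.73390916 -0.47345407  0.24639949] 0.9985843898999432
0.06 [578.5 345.5] [334.5 321.5] [772.  370.5]
0.084 [652.5 356.5] [400.5 329. ] [847. 383.]
0.086 [659. 357.] [406.5 330. ] [853.5 384. ]
```

View pics/w4v.png

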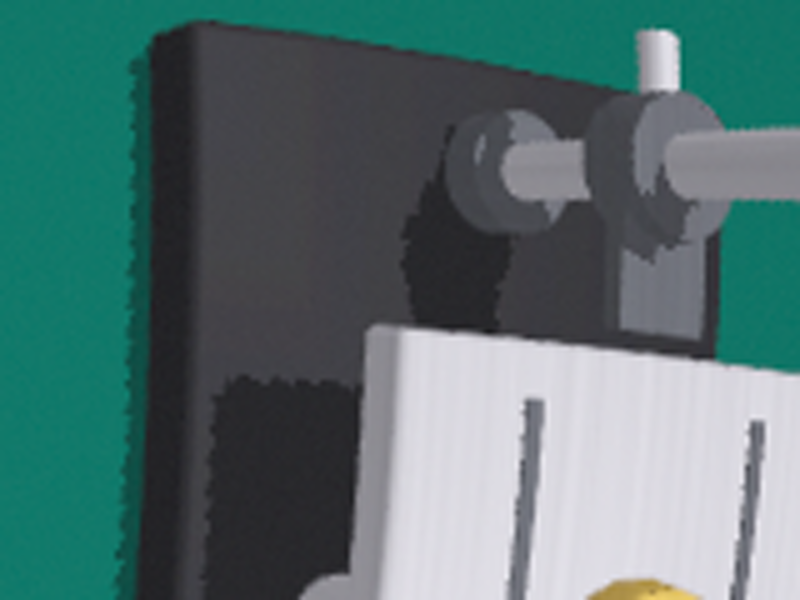

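In this picture the table's near top corner is at (402,329), which gives z ≈ 0.0845. The blade's tip face is centred at about (661,335), which gives z ≈ 0.086. The table is about 1.5 mm low and within tolerance. I'll make a last independent check from the scene camera.

Run:
```python
from h import *
import cv2
im=imaging.read_camera('scene')[:,:,::-1]
cv2.imwrite('pics/s4.png',cv2.resize(im[125:225,275:375],None,fx=6,fy=6,interpolation=cv2.INTER_CUBIC))
q=lambda X:((proj('scene',X)-[275,125])*6).tolist()
m=np.array([.5447,.2306,0]);n=np.array([-.29,.957,0])
for z in(.06,.08,.084,.088,.092):print(z,'edge',q(m+[0,0,z]),q([.4877,.2129,z]),q([.6017,.2484,z]),'tip',q(m+.004*n+[0,0,z]))
print('hub',q([.595,.068,.173]))
```

```text
0.06 edge [367.19999999999993, 221.40000000000003] [256.80000000000007, 193.19999999999993] [480.0, 250.19999999999993] tip [369.0, 216.0]
0.08 edge [373.80000000000007, 194.40000000000003] [261.60000000000014, 166.19999999999993] [488.39999999999986, 223.19999999999993] tip [375.0, 189.59999999999997]
0.084 edge [375.0, 189.0] [262.80000000000007, 160.80000000000007] [489.60000000000014, 217.80000000000007] tip [376.80000000000007, 184.19999999999993]
0.088 edge [376.19999999999993, 183.59999999999997] [263.39999999999986, 155.40000000000003] [491.39999999999986, 212.40000000000003] tip [378.0, 178.19999999999993]
0.092 edge [377.39999999999986, 178.19999999999993] [264.60000000000014, 150.0] [493.19999999999993, 207.0] tip [379.19999999999993, 172.80000000000007]
hub [324.0, 305.40000000000003]
```

View pics/s4.png

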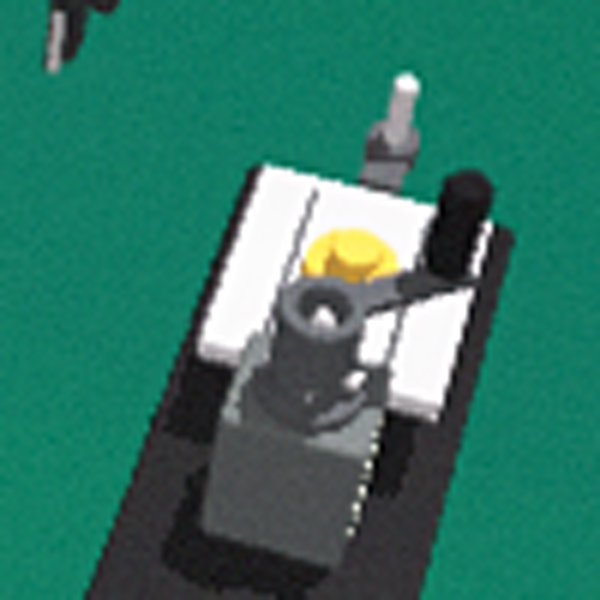

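Scene check: the crank is upright on the shaft. The table corner is at (263,165), and the blade tip meets the table's edge line at about (380,188), so the two look level within about 2 mm. I'm handing the job in.

```bash
python3 -c "
from bench import workorder;print(workorder.close_job())"
```

```text
the job is handed in; nothing more can be done
None
```

The crank is fitted on the screw shaft, the table is wound up to the finger's height, and the job is handed in at about 18 s of the 54 s allowed. No verdict was reported. I gripped the crank by its hub to fit it. Then I wound it by the handle, about 418° clockwise including the free play, released it and backed the arm clear.

- **Table height:** the wrist camera put the table top at about 84.5 mm and the finger at about 86 mm, so the table is roughly 1.5 mm low. That agrees with the winding angle, which gives about 24 mm of rise, and is inside the 6 mm limit.
- **Scene camera:** it read both heights about 2–4 mm lower, but still showed them level within about 2 mm.
- **Crank:** it is sitting upright on the shaft and released. The wrist force was near zero with the arm clear.
- **Not checked directly:** I did not measure whether the finger had shifted. Nothing was commanded near it, and no force suggested contact.

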